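# Space the dividers of a specimen tray with a hooked spacer

### The job

Set the three dividers of the sorting tray to equal gaps with the hooked wooden spacer: starting at the metal stop bar at the tray's end, hook it over each divider in turn and pull that divider along until the spacer's nose just butts, gently, against the stop bar or the divider set before it, without shoving what is already set. Move the dividers only with the spacer, then stand it upright back on the bench outside the tray; leave the jar, beaker and slide box alone.

Things in the scene. Friction and masses are not known exactly. Their poses are not given: they have to be found in the camera images.
- tray: Shallow wooden sorting tray fixed to the bench, 150 (its x) x 216 (its y) mm, floor 6 mm thick, low walls 22 mm high; origin on the bench under the tray's middle. The row of dividers runs along its y; the stop bar stands at its -y end (the robot's right).
- end_block: Fixed wooden block across the -y end of the tray, 138 mm long (x), top 28 mm above the bench. Origin at the middle of its +y face, 6 mm above the bench; axes as the tray's. A rigidly clamped aluminium stop bar (130 mm long, top 30 mm above the bench) stands 2 to 18 mm proud of this face, how far is not measured: find it by feel, butting with a few newtons only. The first gap counts from the bar's face.
- spacer: Loose dark-wood hooked spacer, 120 g, standing on its two legs: 76 mm tall, 40 mm wide (x), 50 mm long (y); origin centre of underside. At heights 28 to 76 a grip block, 40 mm wide (x), y -13 to +13: pinch it along y. Below it a bridge at heights 18 to 28, under it the spacer leg (y -25 to +5), an open slot and the thin hook lip (y +16 to +25).
- spacer_nose (a point): Middle of the spacer's nose, the flat face at y = -25 of the spacer, looking to its -y, heights 0 to 28 mm; this point at height 14 mm. Used with the nose toward the stop bar and the spacer's y along the tray's y. Nose to the lip's inner face is 41 mm, so with the nose butting and the lip behind an 8 mm divider the gap set is 33 mm.
- spacer_slot (a point): Middle of the slot's roof, the bridge's underside: y = +10.5, 18 mm above the spacer's underside. The slot is 11 mm wide (y +5 to +16), 18 mm deep, its mouth flared 4 mm each side over the lowest 8 mm. Seated over a divider, the roof rests on the divider's top edge (spacer's underside then 12 mm above the bench); pulled to -y, the lip takes the divider along.
- divider1: First divider counted from the end block: white plastic strip across the tray, 136 mm long (x), 8 mm thick (y), top edge 30 mm above the bench (24 mm above the tray floor), a small shoe on the side wall at each end. Slides only along the tray's y, held by friction of about 6 N; a set one gives way if butted harder. Origin mid length, mid thickness, 6 mm above the bench; axes as the tray's.
- divider2: Second divider counted from the end block: white plastic strip across the tray, 136 mm long (x), 8 mm thick (y), top edge 30 mm above the bench (24 mm above the tray floor), a small shoe on the side wall at each end. Slides only along the tray's y, held by friction of about 6 N; a set one gives way if butted harder. Origin mid length, mid thickness, 6 mm above the bench; axes as the tray's.
- divider3: Third divider counted from the end block: white plastic strip across the tray, 136 mm long (x), 8 mm thick (y), top edge 30 mm above the bench (24 mm above the tray floor), a small shoe on the side wall at each end. Slides only along the tray's y, held by friction of about 6 N; a set one gives way if butted harder. Origin mid length, mid thickness, 6 mm above the bench; axes as the tray's.
- jar: Amber glass jar with white cap, 56 mm across, 85 mm tall; origin centre of underside. Leave alone.
- beaker: Glass beaker, 68 mm across, 80 mm tall; origin centre of underside. Leave alone.
- slide_box: Closed grey plastic slide box, 90 x 120 x 35 mm; origin centre of underside. Leave alone.
Not all that is in view belongs to the job. What is shaped like the spacer but green is not meant.

How it is judged:
By the outcome, as a careful person would: the job done as asked, in the order asked, and still so for the second after the job is handed in, with the robot touching nothing.
It also fails if it takes over 67 s, if anything falls off the work surface, if the arm or the gripper's body presses on something with over 40 N, if the wrist force passes 120 N, or if a joint passes its speed limit or range.

### The arm

A 6-joint arm with a two-finger parallel gripper is mounted at the origin on the work surface. World frame = base frame: x ahead of the robot, y to its left, z up, the work surface at z = 0. Lengths are in m, angles in rad, forces in N, time in s.
With the tool pointing down it reaches from about 0.3 to 0.875 m from the base axis. Payload 6.4 kg.
Tool frame: the origin (TCP) lies on the centre line of the jaws, within the pads' length; the fingertips stand 11 mm ahead of it and the grasp point (between the pads) lies 8 mm behind it; x points along the fingers, y is the direction in which the jaws open and shut, and the axes are right-handed (so a half turn about x gives the same grasp; the last joint's range is limited). The gripper opens to 85 mm and grips with 20 to 120 N. Pads are 22 mm wide; open, the fingers measure 114 mm over their backs; the gripper's body (76 mm by 85 mm) begins 54 mm behind the grasp point. The pads swing forward as they close: fully open they stand 13 mm farther back than shut.
Start: joints at [-1.517, 0.181, 1.607, -0, 1.354, -0.206], TCP at [0.148, -0.556, 0.212] pointing down, gripper open.
Joint ranges: [-2.99, 2.99], [-0.89, 2.07], [0.3, 2.58], [-1.14, 4.28], [0, 2.63], [-3.12, 3.12]. Speed limits (rad/s): [2.57, 2.57, 3.01, 3.14, 3.14, 3.14].

### API

Orientations are given as a unit quaternion [w, x, y, z].
In Python, from bench import ctrl, camera, hand_in gives the robot as it stands. The module is installed in compiled form; this text tells all that it offers.
- The arm moves only by the tool drive_tool, never from a script. Its argument "increments" is a list of rows, each a list of 7 numbers: the shift along the tool's x, y, z in m, then the turn, a rotation vector about the tool's x, y, z in degrees, then the gripper's target within -1 to 1 (fully open at 1, half-way at 0, shut at -1). In form: [[dx, dy, dz, rx, ry, rz, claw], ...]. A call has 1 to 10 rows; each row shifts and turns the commanded pose from where the row before left it, along the tool's axes as they then stand; what a row does not reach is not made up. A row lasts 1/8 s, in which the tool goes at most 62.5 mm and 10.7 degrees, less where a joint would pass 70% of its speed; a pose out of reach is approached as far as the arm can. A call is refused whole if a number of a shift passes 0.0625 or a number of a turn 10.7, either way. A call with a gripper value outside its range is refused whole. The fingers move at their own pace and stop on an object; the grip force is fixed at half the most. Time passes only in rows, so rows that do not move let the fingers close. It gives the time, the measured TCP pose, the force and the opening at its end, in the units of the state.
- ctrl.get_obs(): the state, without advancing time (a new reading comes with each control period).
- camera(name): name is "scene" or "top" or "wrist"; returns a dict with "img" (384x512x3 uint8, red, green, blue), "depth" (384x512 float32, m along the optical axis (not along the pixel's ray), 0 where there is no reading), "fx", "fy", "cx", "cy" (pixels), "k1" (the pictures are not rectified: a ray, as slopes to the right and down, at radius r is drawn at 1 + k1 r^2 times it, then the intrinsics apply), "world_from_camera" (4x4, takes a point from camera to world coordinates); the wrist camera has in their place "hand_eye" (4x4, takes a point from camera to tool coordinates, whose origin is the TCP and whose axes are the tool frame's). Camera axes: x right, y down, z forward; pixel columns grow to the right and rows downward; lengths in m; the calibration is good to about 2 mm. A picture is of the moment at which its call begins: read the wrist's pose just before it.
- hand_in(): hands the job in, once; it reports no verdict.
The state is a dict: "time_s": time; "q": joint angles; "dq": joint speeds; "joint_efforts": joint torques, N m; "eef_pos": TCP position; "eef_rot": TCP orientation; "wrist_force": force on the tool from outside, world axes, zero at the start; "torque": the same for the moment, N m; "opening": opening from 0.0 (shut) to 1.0 (fully open).
Only numpy, scipy, OpenCV 4.12 (cv2) and the standard library are available. Lean on these libraries where they do the work, as an engineer would, in place of code of your own. Each camera call takes 0.05 s, during which the arm holds its last target.

## Working session

There is one attempt and no reset: what is moved stays moved. The work goes in short steps, Python scripts to look and compute and a tool call to move; the robot and the scene stay as the last step left them, time stands still between calls to the robot, and variables do not carry over. Pictures are saved under pics/ and viewed, and the job is handed in when it is done.

Besides the shell and the picture viewer there is one more tool, called after "Request:" in YAML: its name, and indented under it one key for each argument. drive_tool: Moves the arm, as the interface text tells. Its arguments: {"type":"object","properties":{"increments":{"type":"array","items":{"type":"array","items":{"type":"number"}}}},"required":["increments"]}

```bash
mkdir -p pics
cat > h.py <<'E'
import numpy as np, cv2, pickle
from bench import ctrl, camera
def snap(name,tag):
    o=ctrl.get_obs(); c=camera(name); c['obs']=o
    pickle.dump(c,open(f'pics/{tag}.pkl','wb')); cv2.imwrite(f'pics/{tag}.png',cv2.cvtColor(c['img'],cv2.COLOR_RGB2BGR)); return c
def load(tag): return pickle.load(open(f'pics/{tag}.pkl','rb'))
def R(q):
    from scipy.spatial.transform import Rotation as Ro
    return Ro.from_quat([q[1],q[2],q[3],q[0]]).as_matrix()
def T(c):
    if 'world_from_camera' in c: return np.array(c['world_from_camera'])
    M=np.eye(4);M[:3,:3]=R(c['obs']['eef_rot']);M[:3,3]=c['obs']['eef_pos'];return M@np.array(c['hand_eye'])
def slopes(c,u,v):
    x=(np.asarray(u,float)-c['cx'])/c['fx'];y=(np.asarray(v,float)-c['cy'])/c['fy']
    a,b=x.copy(),y.copy()
    for _ in range(20):
        s=1+c['k1']*(a*a+b*b);a=x/s;b=y/s
    return a,b
def onplane(c,u,v,z):
    a,b=slopes(c,u,v);M=T(c);d=np.stack([a,b,np.ones_like(a)],-1)@M[:3,:3].T;o=M[:3,3]
    return o+d*((z-o[2])/d[...,2])[...,None]
def bydepth(c,u,v):
    a,b=slopes(c,u,v);z=c['depth'][np.asarray(v,int),np.asarray(u,int)];M=T(c)
    return np.stack([a*z,b*z,z],-1)@M[:3,:3].T+M[:3,3]
def proj(c,P):
    M=np.linalg.inv(T(c));p=np.asarray(P)@M[:3,:3].T+M[:3,3];a=p[...,0]/p[...,2];b=p[...,1]/p[...,2];s=1+c['k1']*(a*a+b*b)
    return np.stack([a*s*c['fx']+c['cx'],b*s*c['fy']+c['cy']],-1)
E
python3 - <<'E'
from h import *
for n in ['scene','top','wrist']:
    c=snap(n,n+'0'); print(n,c['fx'],c['cx'],c['cy'],c['k1'],T(c).round(3).tolist())
o=ctrl.get_obs();print(o)
E
```

```text
scene 497.72163086232183 253.08259503951732 191.87396502940732 0.044194832088471706 [[-0.313, 0.606, -0.731, 1.375], [0.95, 0.204, -0.237, 0.125], [0.005, -0.769, -0.64, 0.701], [0.0, 0.0, 0.0, 1.0]]
top 494.218682509254 259.39497964697944 181.2810827096378 -0.18400499725916664 [[0.02, -0.983, 0.183, 0.445], [-1.0, -0.022, -0.009, -0.089], [0.013, -0.182, -0.983, 1.012], [0.0, 0.0, 0.0, 1.0]]
wrist 276.4601899417438 252.5086840174059 192.266749710282 -0.025947424627259998 [[0.256, -0.928, -0.269, 0.215], [-0.967, -0.246, -0.07, -0.538], [-0.001, 0.278, -0.96, 0.373], [0.0, 0.0, 0.0, 1.0]]
{'time_s': 0.15, 'q': array([-1.51729905e+00,  1.81390377e-01,  1.60775292e+00,  1.85604649e-06,
        1.35381967e+00, -2.06309167e-01]), 'dq': array([-0.00073412, -0.00291916, -0.00365768, -0.00038573, -0.00053543,
        0.00019861]), 'joint_efforts': array([ 3.91926960e-04, -4.45265865e+01, -3.51693320e+01, -2.63175607e-04,
        5.88537645e-03,  3.18504306e-05]), 'eef_pos': array([ 0.14770194, -0.55524661,  0.21129217]), 'eef_rot': array([ 0.09111415,  0.70118648,  0.09208018, -0.70111124]), 'wrist_force': array([ 0.42126754, -0.10742065, -0.19787696]), 'torque': array([ 0.08703232,  0.00796588, -0.07452157]), 'opening': 0.9971304401439776}
```

View pics/scene0.png

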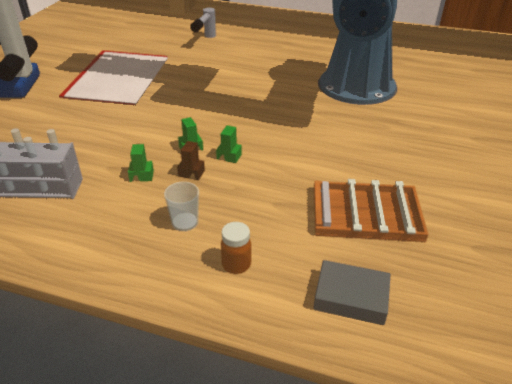

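View pics/top0.png

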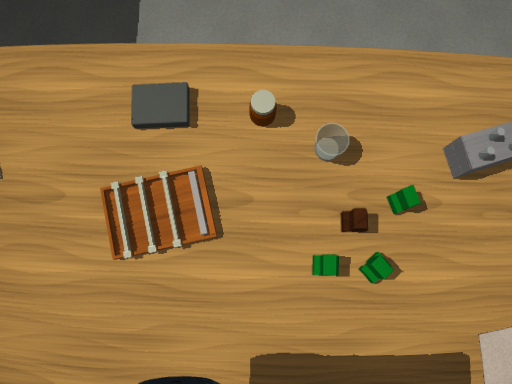

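View pics/wrist0.png

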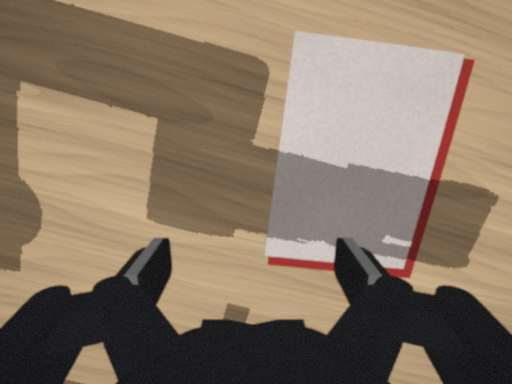

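The dark spacer is at top (355,220) and scene (191,162). The lookalikes at top (404,200), (325,265) and (377,268) are green, so they're not meant. The tray is at top (160,212), with the stop bar on its right (-y) side and the dividers at columns 171, 146 and 121. I'll check the choice in a close crop.

Run:
```python
from h import *
c=load('top0');s=load('scene0')
a=cv2.resize(c['img'][185:295,300:440],None,fx=4,fy=4,interpolation=cv2.INTER_CUBIC)[:, :560]
b=cv2.resize(s['img'][110:190,120:250],None,fx=4,fy=4,interpolation=cv2.INTER_CUBIC)
im=np.zeros((440+0,560,3),np.uint8);im[:a.shape[0],:a.shape[1]]=a
cv2.imwrite('pics/crop1.png',im[...,::-1]);cv2.imwrite('pics/crop2.png',b[...,::-1])
t=cv2.resize(c['img'][155:270,90:230],None,fx=5,fy=5,interpolation=cv2.INTER_CUBIC);cv2.imwrite('pics/crop3.png',t[...,::-1])
```

```text
(no output)
```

View pics/crop1.png

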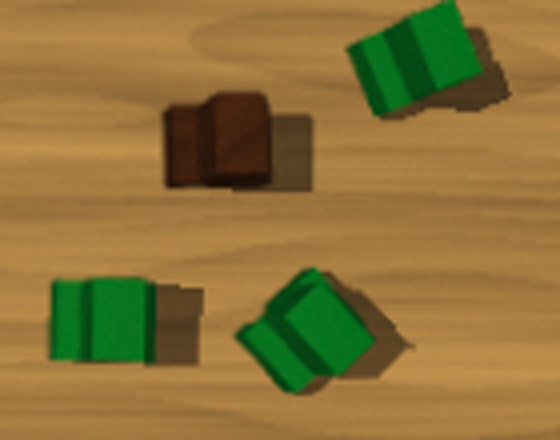

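View pics/crop2.png

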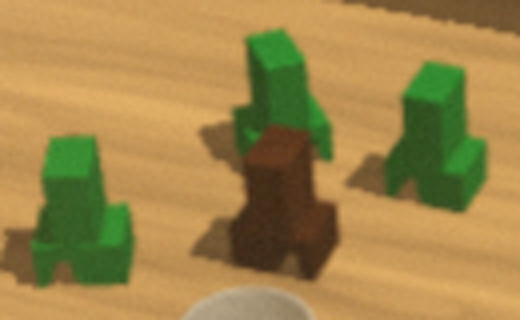

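View pics/crop3.png

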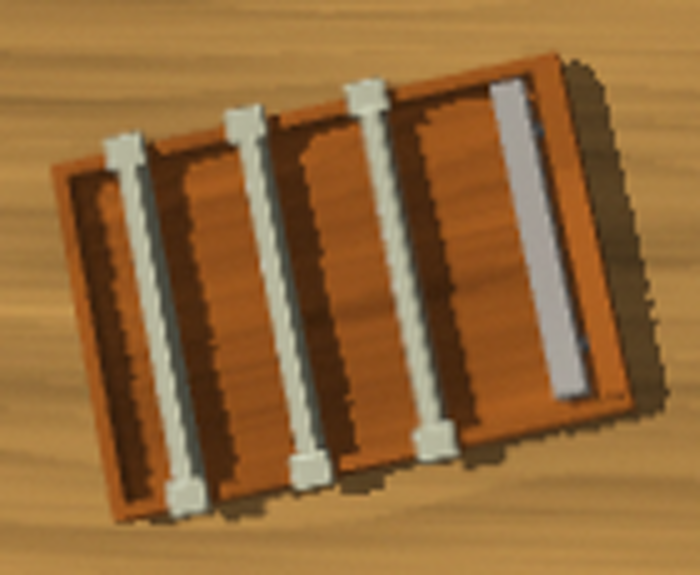

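Run:
```python
from h import *
c=load('top0');img=c['img'];hsv=cv2.cvtColor(img,cv2.COLOR_RGB2HSV)
def big(m,n=1):
    cs,_=cv2.findContours(m.astype(np.uint8),cv2.RETR_EXTERNAL,cv2.CHAIN_APPROX_NONE)
    return sorted(cs,key=cv2.contourArea)[::-1][:n]
print('tray px', hsv[200,160],hsv[195,130], 'div',hsv[215,147],'bar',hsv[200,198],'wood',hsv[300,150],'sp',hsv[220,360],hsv[220,345])
H,S,V=[hsv[...,i].astype(int) for i in range(3)]
box=np.zeros(H.shape,bool);box[155:270,90:230]=1
# dividers
m=box&(S<60)&(V>120)
for k in big(m,5):
    u,v=k[:,0,0],k[:,0,1];P=onplane(c,u,v,.03)[:,:2].astype(np.float32)
    (cx,cy),(w,h),a=cv2.minAreaRect(P);print('white',cv2.contourArea(k),round(cx,4),round(cy,4),round(w,4),round(h,4),round(a,2),k[:,0].mean(0))
m=box&(S>185)&(H<14)
m=cv2.morphologyEx((m|(box&(S<60)&(V>120))).astype(np.uint8),cv2.MORPH_CLOSE,np.ones((5,5)))
k=big(m)[0];P=onplane(c,k[:,0,0],k[:,0,1],.022)[:,:2].astype(np.float32)
print('tray',cv2.minAreaRect(P))
m=(V<90)&(H<12);m[:190]=0;m[250:]=0;m[:,:330]=0;m[:,385:]=0
k=big(m)[0];print(cv2.boundingRect(k))
r=cv2.minAreaRect(onplane(c,k[:,0,0],k[:,0,1],.06)[:,:2].astype(np.float32));print('sp',r)
# depth top
vv,uu=np.nonzero(m);P=bydepth(c,uu,vv);
for lo,hi in[(.07,.085),(.02,.035)]:
    q=P[(P[:,2]>lo)&(P[:,2]<hi)];print(lo,len(q),q.mean(0) if len(q) else'',cv2.minAreaRect(q[:,:2].astype(np.float32)) if len(q)>3 else '')
for nm,(x0,x1,y0,y1) in dict(g1=(385,425,180,218),g2=(308,345,250,280),g3=(358,398,250,287)).items():
    m=(H>50)&(H<70)&(S>150);b=np.zeros_like(m);b[y0:y1,x0:x1]=1;vv,uu=np.nonzero(m&b);P=bydepth(c,uu,vv);q=P[P[:,2]>.06];print(nm,q.mean(0))
for nm,(u,v) in dict(jar=(263,101),beak=(332,142)).items(): print(nm,bydepth(c,np.array([u]),np.array([v])))
```

```text
tray px [ 13 204 140] [ 13 206 141] div [ 28  38 121] bar [ 17  22 164] wood [ 17 154 156] sp [  9 194  59] [ 12 206  57]
white 333.0 0.5827 0.0264 0.1295 0.0127 13.99 [197.11363636 202.01515152]
white 241.5 0.5689 0.0809 0.1563 0.0149 14.18 [170.04242424 208.68484848]
white 234.0 0.5561 0.1311 0.1561 0.015 13.73 [145.12804878 214.43292683]
white 224.5 0.5435 0.1805 0.1565 0.0143 13.92 [120.59509202 219.30674847]
tray ((0.563136100769043, 0.10858814418315887), (0.1577444225549698, 0.2157517671585083), 14.247892379760742)
(342, 209, 25, 22)
sp ((0.550294816493988, -0.28374719619750977), (0.04128115624189377, 0.04826363921165466), 0.791693389415741)
0.07 242 [ 0.55035711 -0.29172271  0.07468139] ((0.550815761089325, -0.2918873131275177), (0.03729287534952164, 0.025883873924613), 1.0156434774398804)
0.02 130 [ 0.54900084 -0.2767211   0.02718692] ((0.5509782433509827, -0.29076263308525085), (0.03726038709282875, 0.04842475429177284), 1.6542584896087646)
g1 [ 0.59400991 -0.38920957  0.08666915]
g2 [ 0.46199347 -0.2317744   0.07751699]
g3 [ 0.45854211 -0.33151078  0.0802354 ]
jar [[ 0.77866323 -0.1012897   0.08563263]]
beak [[ 0.72120461 -0.2508449   0.00140225]]
```

Run:
```python
from h import *
s=load('scene0')
im=cv2.resize(s['img'][135:190,160:225],None,fx=8,fy=8,interpolation=cv2.INTER_CUBIC)[...,::-1].copy()
out=[im]
for yaw in (1.3,181.3):
    a=np.radians(yaw);Rm=np.array([[np.cos(a),-np.sin(a),0],[np.sin(a),np.cos(a),0],[0,0,1]])
    j=im.copy()
    sx=.02 if yaw<90 else -.02
    poly=np.array([[sx,y,z] for y,z in [(-.025,0),(-.025,.028),(-.013,.028),(-.013,.076),(.013,.076),(.013,.028),(.025,.028),(.025,0),(.02,0),(.016,.008),(.016,.018),(.005,.018),(.005,.008),(.001,0)]])
    p=proj(s,poly@Rm.T+[.5505,-.291,0]);p=((p-[160,135]+.5)*8).astype(np.int32)
    cv2.polylines(j,[p],True,(0,255,255),1);out.append(j[:440,:])
cv2.imwrite('pics/ori.png',cv2.resize(np.hstack(out),None,fx=.5,fy=.5))
```

```text
(no output)
```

View pics/ori.png

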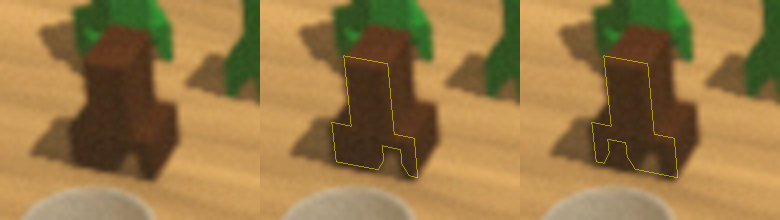

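The dark spacer matches the pose with yaw of about 1.3° and its hook toward +y. The slot shows at the lower right of its front face, which is the side I need. Next I'll plan the moves.

```bash
cat >> h.py <<'E'
from scipy.spatial.transform import Rotation as Ro
def down(yaw):  # tool x down, tool y = spacer +-y ; yaw = angle of spacer frame, sign s
    pass
def target(yaw_deg,sgn):
    a=np.radians(yaw_deg);y=sgn*np.array([-np.sin(a),np.cos(a),0]);x=np.array([0,0,-1.]);return np.stack([x,y,np.cross(x,y)],1)
def delta(pos,yaw,sgn,o=None):
    o=o or ctrl.get_obs();R0=R(o['eef_rot']);R1=target(yaw,sgn)
    return R0.T@(np.array(pos)-o['eef_pos']), Ro.from_matrix(R0.T@R1).as_rotvec(degrees=True)
E
python3 - <<'E'
from h import *
o=ctrl.get_obs();print(R(o['eef_rot']).round(4))
for s in(1,-1):
    print(s,[x.round(4) for x in delta([.5505,-.291,.212],1.3,s)])
E
```

```text
[[-1.000e-04  2.569e-01 -9.664e-01]
 [ 1.400e-03 -9.664e-01 -2.569e-01]
 [-1.000e+00 -1.300e-03 -3.000e-04]]
1 [array([-4.000e-04, -1.519e-01, -4.572e-01]), array([-1.664142e+02, -1.144000e-01, -1.020000e-02])]
-1 [array([-4.000e-04, -1.519e-01, -4.572e-01]), array([ 1.35858e+01, -7.00000e-03,  7.84000e-02])]
```

Request:
drive_tool:
  increments:
    - [0,-0.019,-0.0572,0,0,0,1]
    - [0,-0.019,-0.0572,0,0,0,1]
    - [0,-0.019,-0.0572,0,0,0,1]
    - [0,-0.019,-0.0572,0,0,0,1]
    - [0,-0.019,-0.0572,0,0,0,1]
    - [0,-0.019,-0.0572,0,0,0,1]
    - [0,-0.019,-0.0572,0,0,0,1]
    - [0,-0.019,-0.0572,0,0,0,1]
    - [0,0,0,6.8,0,0,1]
    - [0,0,0,6.8,0,0,1]

```text
time_s: 1.4
eef_pos: [0.5515, -0.29, 0.2112]
eef_rot: [-0.007, -0.707, -0.008, 0.707]
wrist_force: [-1.4, -0.2, 0.3]
opening: 0.994
```

Run:
```python
from h import *
c=snap('wrist','w1');o=c['obs'];print(o['time_s'],o['eef_pos'],o['wrist_force'],[x.round(4) for x in delta([.5505,-.291,.045],1.3,-1,o)])
print(proj(c,[[.5505,-.291,.076],[.5505,-.278,.076],[.5505,-.304,.076]]))
```

```text
1.4 [ 0.55148246 -0.29001275  0.21124494] [-1.35907082 -0.17327653  0.3353721 ] [array([0.1662, 0.0011, 0.0008]), array([-0.1122,  0.0582,  0.0423])]
[[252.79188236 178.56095762]
 [241.02207039 178.3323854 ]
 [264.55605756 178.79070997]]
```

View pics/w1.png

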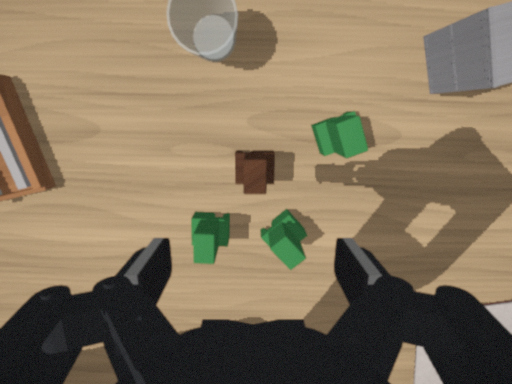

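The spacer's dark top face is at about (255,176) in the wrist view, and the green lookalikes are well clear of the fingers. I'll measure the top face here.

Run:
```python
from h import *
c=load('w1');hsv=cv2.cvtColor(c['img'],cv2.COLOR_RGB2HSV);m=(hsv[...,2]<110)&(hsv[...,0]<14);b=np.zeros_like(m);b[140:200,225:285]=1
vv,uu=np.nonzero(m&b);P=bydepth(c,uu,vv);print(len(P),P[:,2].max())
for lo,hi in((.066,.09),(.02,.04)):
    q=P[(P[:,2]>lo)&(P[:,2]<hi)];print(len(q),q.mean(0),cv2.minAreaRect(q[:,:2].astype(np.float32)))
```

```text
1391 0.37339869218400207
815 [ 0.55476815 -0.29280755  0.07610297] ((0.5536500811576843, -0.2928580939769745), (0.03753609582781792, 0.02563156932592392), 1.2130095958709717)
498 [ 0.55664591 -0.29286092  0.02837341] ((0.5530776381492615, -0.29375648498535156), (0.039133619517087936, 0.04819270968437195), 0.2102997750043869)
```

Request:
drive_tool:
  increments:
    - [0.05,0.0022,-0.0005,0,0,0,1]
    - [0.05,0,0,0,0,0,1]
    - [0.04,0,0,0,0,0,0.6]
    - [0.026,0,0,0,0,0,0.3]
    - [0,0,0,0,0,0,0]
    - [0,0,0,0,0,0,-1]
    - [0,0,0,0,0,0,-1]
    - [0,0,0,0,0,0,-1]
    - [0,0,0,0,0,0,-1]
    - [0,0,0,0,0,0,-1]

```text
time_s: 2.7
eef_pos: [0.5522, -0.294, 0.0473]
eef_rot: [0.008, 0.708, 0.008, -0.706]
wrist_force: [-1.4, 1.0, 5.6]
opening: 0.281
```

Run:
```python
from h import *
c=snap('wrist','w2');o=c['obs'];print(o['time_s'],o['eef_pos'],o['wrist_force'],o['opening'],R(o['eef_rot']).round(4))
```

```text
2.7 [ 0.5522462  -0.29396674  0.04732102] [-1.40762727  1.0084499   5.58272152] 0.28063106344254884 [[ 0.0017  0.0226 -0.9997]
 [-0.0013 -0.9997 -0.0226]
 [-1.      0.0013 -0.0016]]
```

View pics/w2.png

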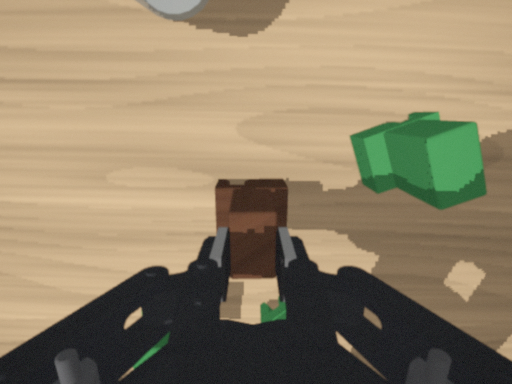

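Request:
drive_tool:
  increments:
    - [-0.03,0,0,0,0,0,-1]
    - [-0.04,0,0,0,0,0,-1]
    - [-0.042,0,0,0,0,0,-1]
    - [0,-0.052,-0.0039,0,0,0,-1]
    - [0,-0.052,-0.0039,0,0,0,-1]
    - [0,-0.052,-0.0039,0,0,0,-1]
    - [0,-0.052,-0.0039,0,0,0,-1]
    - [0,-0.052,-0.0039,0,0,0,-1]
    - [0,-0.052,-0.0039,0,0,0,-1]
    - [0,-0.052,-0.0039,0,0,0,-1]

```text
time_s: 4.0
eef_pos: [0.5702, 0.0727, 0.1578]
eef_rot: [-0.008, -0.707, -0.008, 0.707]
wrist_force: [0.9, 0.2, -0.5]
opening: 0.279
```

Request:
drive_tool:
  increments:
    - [0,0,0,-6.4,0,0,-1]
    - [0,0,0,-6.4,0,0,-1]
    - [0,0,0,0,0,0,-1]

```text
time_s: 4.38
eef_pos: [0.5703, 0.0713, 0.1577]
eef_rot: [-0.086, -0.702, -0.087, 0.702]
wrist_force: [-0.1, -0.6, -0.9]
opening: 0.28
```

Run:
```python
from h import *
c=snap('wrist','w3');o=c['obs'];print(o['time_s'],o['eef_pos'],o['wrist_force'],o['torque'],o['opening'],R(o['eef_rot']).round(4))
snap('scene','s3')
```

```text
4.375 [0.57026154 0.07134212 0.15767429] [-0.06855607 -0.57014396 -0.94903841] [ 0.03560668 -0.00122286 -0.01603869] 0.2795173564782838 [[-6.000e-04  2.429e-01 -9.701e-01]
 [ 0.000e+00 -9.701e-01 -2.429e-01]
 [-1.000e+00 -2.000e-04  6.000e-04]]
```

View pics/w3.png

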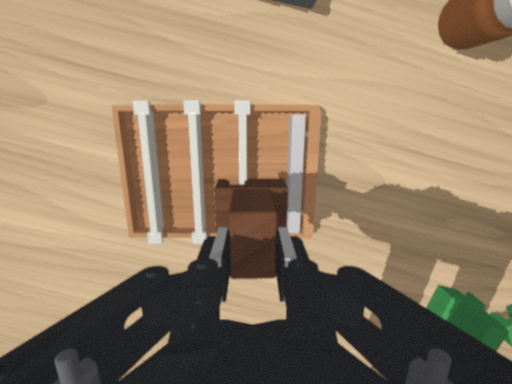

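View pics/s3.png

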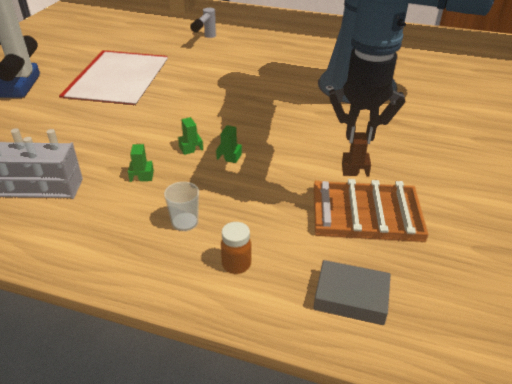

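Run:
```python
from h import *
c=load('w3');hsv=cv2.cvtColor(c['img'],cv2.COLOR_RGB2HSV);S,V=hsv[...,1],hsv[...,2]
m=(S<75)&(V>110)
a=np.radians(14.06);ex=np.array([np.cos(a),np.sin(a)]);ey=np.array([-np.sin(a),np.cos(a)])
sp=c['obs']['eef_pos'][:2];print('tcp in e',sp@ex,sp@ey)
for nm,(x0,x1,y0,y1) in dict(d3=(130,170,95,245),d2=(180,212,95,245),d1=(232,255,95,178),bar=(284,308,110,240)).items():
    b=np.zeros_like(m);b[y0:y1,x0:x1]=1;vv,uu=np.nonzero(m&b)
    P=onplane(c,uu,vv,.03)[:,:2];s=P@ex;t=P@ey
    print(nm,len(s),'s',s.min().round(4),s.max().round(4),'t lo/hi',np.percentile(t,[2,50,98]).round(4))
    sh=(s>s.max()-.008)
    mid=(s<s.max()-.015)&(s>s.min()+.015)
    p=np.polyfit(s[mid],t[mid],1);
    # edges by row
    lo=[];hi=[]
    for r in range(y0,y1):
        u=uu[vv==r]
        if len(u):
            q=onplane(c,np.array([u.min()-.5,u.max()+.5]),np.array([r,r]),.03)[:,:2]@ey;lo.append(q.min());hi.append(q.max())
    print('  slope deg',np.degrees(np.arctan(p[0])).round(2),'t at s=.57',np.polyval(p,.57).round(4),'edges',np.median(lo).round(4),np.median(hi).round(4),'shoe t',t[sh].mean().round(4))
# top-camera
c=load('top0');d={'bar':(.5827,.0264),'d1':(.5689,.0809),'d2':(.5561,.1311),'d3':(.5435,.1805)}
for k,v in d.items(): print(k,np.array(v)@ex,np.array(v)@ey)
```

```text
tcp in e 0.5705092657876266 -0.06933327025115765
d3 2306 s 0.4934 0.6532 t lo/hi [0.0317 0.0402 0.0502]
  slope deg -0.35 t at s=.57 0.0397 edges 0.0314 0.0481 shoe t 0.0424
d2 1898 s 0.4936 0.6529 t lo/hi [-0.0163 -0.0094 -0.0004]
  slope deg -0.22 t at s=.57 -0.0098 edges -0.0165 -0.0032 shoe t -0.0084
d1 850 s 0.5729 0.6565 t lo/hi [-0.0664 -0.0591 -0.0514]
  slope deg -0.33 t at s=.57 -0.0588 edges -0.0638 -0.0543 shoe t -0.0591
bar 1904 s 0.4998 0.6383 t lo/hi [-0.1236 -0.1153 -0.107 ]
  slope deg 0.29 t at s=.57 -0.1156 edges -0.1237 -0.1069 shoe t -0.1152
bar 0.5716569478373996 -0.11595078261585162
d1 0.5715104832953442 -0.05973095917128784
d2 0.5712894278350524 -0.007925253554208624
d3 0.5710680304623577 0.0430558310086306
```

Request:
drive_tool:
  increments:
    - [0.04,0.0004,0,0,0,0,-1]
    - [0.03,0,0,0,0,0,-1]
    - [0.005,0,0,0,0,0,-1]
    - [0.004,0,0,0,0,0,-1]
    - [0,0,0,0,0,0,-1]

```text
time_s: 5.1
eef_pos: [0.5716, 0.0705, 0.0801]
eef_rot: [0.087, 0.702, 0.086, -0.701]
wrist_force: [0.4, 0.3, -1.6]
opening: 0.284
```

Run:
```python
from h import *
c=snap('scene','s4');o=ctrl.get_obs();print(o['eef_pos'],o['wrist_force'],o['torque'])
im=cv2.resize(c['img'][130:240,300:440],None,fx=5,fy=5,interpolation=cv2.INTER_CUBIC);cv2.imwrite('pics/s4c.png',im[...,::-1])
```

```text
[0.57162881 0.07057754 0.08026101] [-0.17137947  1.11777825 -0.71124457] [0.04270089 0.03363185 0.04516301]
```

View pics/s4c.png

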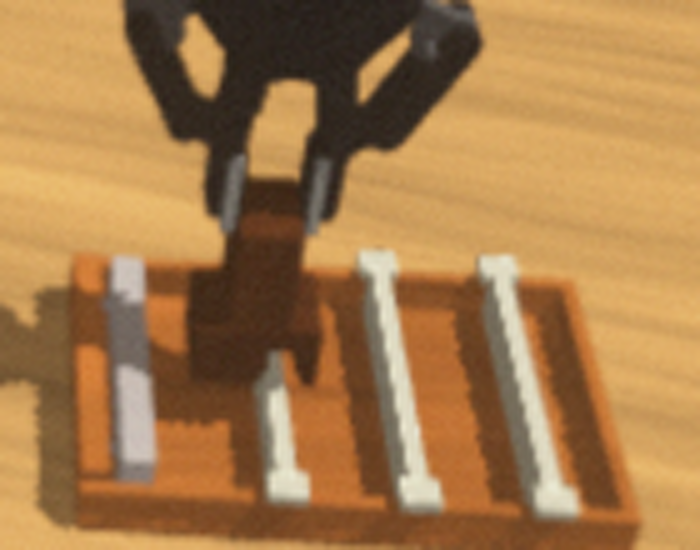

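The slot sits over divider 1 in the scene crop, with the divider's top entering it at about (275,355). I'll lower gently.

Request:
drive_tool:
  increments:
    - [0.005,-0.0006,0,0,0,0,-1]
    - [0.005,0,0,0,0,0,-1]
    - [0.004,0,0,0,0,0,-1]
    - [0.002,0,0,0,0,0,-1]
    - [0,0,0,0,0,0,-1]

```text
time_s: 5.78
eef_pos: [0.5704, 0.0713, 0.0627]
eef_rot: [-0.087, -0.702, -0.087, 0.702]
wrist_force: [0.3, 0.3, -1.0]
opening: 0.28
```

Request:
drive_tool:
  increments:
    - [0.0015,0,0,0,0,0,-1]
    - [0,0.001,0,0,0,0,-1]
    - [0,0.001,0,0,0,0,-1]
    - [0,0.001,0,0,0,0,-1]
    - [0,0,0,0,0,0,-1]

```text
time_s: 6.4
eef_pos: [0.5712, 0.0686, 0.0615]
eef_rot: [-0.086, -0.702, -0.087, 0.702]
wrist_force: [-0.8, 1.7, -1.3]
opening: 0.28
```

```bash
cat >> h.py <<'E'
def st():
    a=np.radians(14.06);ex=np.array([np.cos(a),np.sin(a),0]);ey=np.array([-np.sin(a),np.cos(a),0])
    o=ctrl.get_obs();p=o['eef_pos'];f=o['wrist_force']
    y=R(o['eef_rot'])[:,1]
    print('t=%.2f s=%.2f ttcp z=%.2f mm yaw %.2f | Ft %.1f Fs %.1f Fz %.1f | tau %s time %.2f'%(p@ey*1e3,p@ex*1e3,p[2]*1e3,np.degrees(np.arctan2(y[0],-y[1])),f@ey,f@ex,f[2],o['torque'].round(2),o['time_s']))
E
python3 -c "from h import *;st()"
```

```text
t=-72.18 s=570.80 ttcp z=61.53 mm yaw 14.08 | Ft 1.8 Fs -0.3 Fz -1.3 | tau [0.55 0.09 0.01] time 6.40
```

Request:
drive_tool:
  increments:
    - [0,0.0015,0,0,0,0,-1]
    - [0,0.0015,0,0,0,0,-1]
    - [0,0.0015,0,0,0,0,-1]
    - [0,0.0015,0,0,0,0,-1]
    - [0,0,0,0,0,0,-1]

```text
time_s: 7.02
eef_pos: [0.5725, 0.0636, 0.0615]
eef_rot: [-0.086, -0.702, -0.087, 0.702]
wrist_force: [-1.1, 5.6, 0.2]
opening: 0.282
```

```bash
python3 -c "from h import *;st()"
```

```text
t=-77.37 s=570.77 ttcp z=61.47 mm yaw 14.08 | Ft 5.7 Fs 0.3 Fz 0.2 | tau [ 1.25  0.17 -0.04] time 7.03
```

Request:
drive_tool:
  increments:
    - [0,0.001,0,0,0,0,-1]
    - [0,0.001,0,0,0,0,-1]
    - [0,0.001,0,0,0,0,-1]
    - [0,0,0,0,0,0,-1]

```text
time_s: 7.52
eef_pos: [0.5731, 0.0608, 0.0614]
eef_rot: [-0.086, -0.702, -0.087, 0.702]
wrist_force: [-0.4, 6.4, -0.8]
opening: 0.287
```

Run:
```python
from h import *
st();c=snap('scene','s5')
im=cv2.resize(c['img'][150:250,300:440],None,fx=5,fy=5,interpolation=cv2.INTER_CUBIC);cv2.imwrite('pics/s5c.png',im[...,::-1])
```

```text
t=-80.27 s=570.73 ttcp z=61.43 mm yaw 14.08 | Ft 6.3 Fs 1.1 Fz -0.8 | tau [1.27 0.14 0.01] time 7.53
```

View pics/s5c.png

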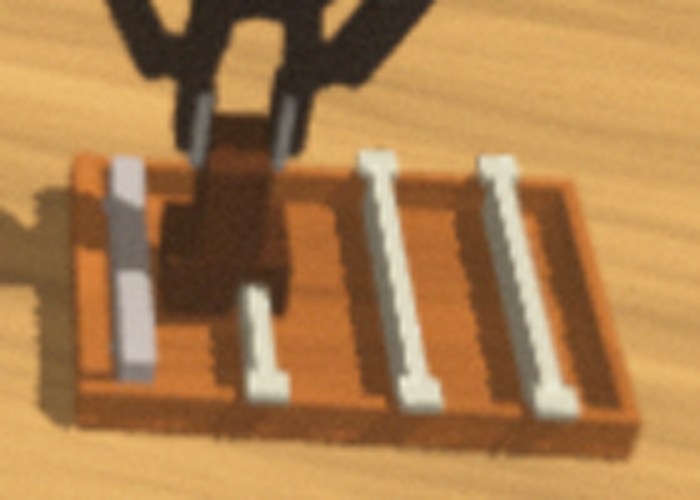

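Request:
drive_tool:
  increments:
    - [0,0.0007,0,0,0,0,-1]
    - [0,0.0007,0,0,0,0,-1]
    - [0,0.0006,0,0,0,0,-1]
    - [0,0,0,0,0,0,-1]

```text
time_s: 8.07
eef_pos: [0.5736, 0.0589, 0.0614]
eef_rot: [-0.086, -0.702, -0.087, 0.702]
wrist_force: [-0.1, 5.9, -0.1]
opening: 0.284
```

```bash
python3 -c "from h import *;st()"
```

```text
t=-82.23 s=570.71 ttcp z=61.40 mm yaw 14.08 | Ft 5.8 Fs 1.3 Fz -0.1 | tau [ 1.3   0.18 -0.02] time 8.07
```

Request:
drive_tool:
  increments:
    - [0,0.0005,0,0,0,0,-1]
    - [0,0.0005,0,0,0,0,-1]
    - [0,0,0,0,0,0,-1]

```text
time_s: 8.45
eef_pos: [0.5739, 0.0579, 0.0614]
eef_rot: [-0.086, -0.702, -0.087, 0.702]
wrist_force: [-0.4, 5.7, -0.4]
opening: 0.283
```

```bash
python3 -c "from h import *;st()"
```

```text
t=-83.23 s=570.75 ttcp z=61.43 mm yaw 14.08 | Ft 5.6 Fs 1.0 Fz -0.4 | tau [1.32 0.17 0.05] time 8.45
```

Request:
drive_tool:
  increments:
    - [0,0.0005,0,0,0,0,-1]
    - [0,0.0005,0,0,0,0,-1]
    - [0,0,0,0,0,0,-1]

```text
time_s: 8.82
eef_pos: [0.5741, 0.057, 0.0615]
eef_rot: [-0.086, -0.702, -0.087, 0.702]
wrist_force: [-0.4, 5.7, -0.7]
opening: 0.281
```

```bash
python3 -c "from h import *;st()"
```

```text
t=-84.21 s=570.75 ttcp z=61.45 mm yaw 14.09 | Ft 5.6 Fs 1.0 Fz -0.7 | tau [1.34 0.16 0.02] time 8.82
```

Request:
drive_tool:
  increments:
    - [0,0.0004,0,0,0,0,-1]
    - [0,0.0004,0,0,0,0,-1]
    - [0,0,0,0,0,0,-1]

```text
time_s: 9.2
eef_pos: [0.5743, 0.0562, 0.0614]
eef_rot: [-0.086, -0.702, -0.087, 0.702]
wrist_force: [-0.6, 5.6, -0.0]
opening: 0.283
```

```bash
python3 -c "from h import *;st()"
```

```text
t=-85.03 s=570.71 ttcp z=61.41 mm yaw 14.08 | Ft 5.6 Fs 0.8 Fz -0.0 | tau [ 1.35  0.19 -0.03] time 9.20
```

Request:
drive_tool:
  increments:
    - [0,0.0004,0,0,0,0,-1]
    - [0,0.0004,0,0,0,0,-1]
    - [0,0,0,0,0,0,-1]

```text
time_s: 9.57
eef_pos: [0.5745, 0.0554, 0.0614]
eef_rot: [-0.086, -0.702, -0.087, 0.702]
wrist_force: [-0.4, 6.3, -0.1]
opening: 0.283
```

Run:
```python
from h import *
st();c=snap('scene','s6')
im=cv2.resize(c['img'][175:235,310:380],None,fx=9,fy=9,interpolation=cv2.INTER_CUBIC);cv2.imwrite('pics/s6c.png',im[...,::-1])
```

```text
t=-85.82 s=570.74 ttcp z=61.44 mm yaw 14.08 | Ft 6.3 Fs 1.1 Fz -0.1 | tau [ 1.34  0.21 -0.01] time 9.57
```

View pics/s6c.png

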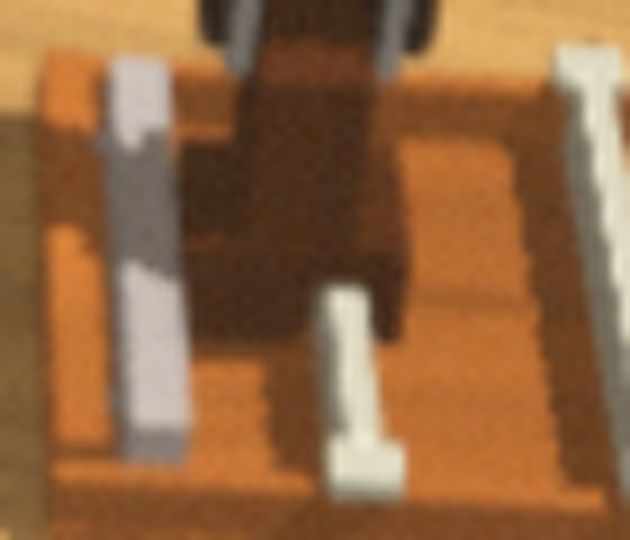

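The nose is within about a pixel of the bar (near crop column 188), so contact is close.

Request:
drive_tool:
  increments:
    - [0,0.0004,0,0,0,0,-1]
    - [0,0.0003,0,0,0,0,-1]
    - [0,0,0,0,0,0,-1]

```text
time_s: 10.0
eef_pos: [0.5745, 0.0551, 0.0614]
eef_rot: [-0.086, -0.702, -0.088, 0.702]
wrist_force: [-1.1, 7.5, -0.1]
opening: 0.286
```

```bash
python3 -c "from h import *;st()"
```

```text
t=-86.11 s=570.70 ttcp z=61.40 mm yaw 14.09 | Ft 7.6 Fs 0.7 Fz -0.1 | tau [1.6  0.26 0.  ] time 10.00
```

Request:
drive_tool:
  increments:
    - [0,0.0003,0,0,0,0,-1]
    - [0,0.0003,0,0,0,0,-1]
    - [0,0,0,0,0,0,-1]

```text
time_s: 10.38
eef_pos: [0.5746, 0.055, 0.0614]
eef_rot: [-0.086, -0.702, -0.088, 0.702]
wrist_force: [-2.1, 8.7, 1.0]
opening: 0.285
```

```bash
python3 -c "from h import *;st()"
```

```text
t=-86.23 s=570.70 ttcp z=61.40 mm yaw 14.09 | Ft 9.0 Fs 0.1 Fz 1.0 | tau [1.89 0.33 0.02] time 10.38
```

Request:
drive_tool:
  increments:
    - [0,-0.002,0,0,0,0,-1]
    - [0,-0.0012,0,0,0,0,-1]
    - [0,0,0,0,0,0,-1]

```text
time_s: 10.75
eef_pos: [0.5744, 0.0557, 0.0615]
eef_rot: [0.087, 0.702, 0.087, -0.702]
wrist_force: [-0.7, -0.1, -1.1]
opening: 0.284
```

```bash
python3 -c "from h import *;st()"
```

```text
t=-85.54 s=570.77 ttcp z=61.51 mm yaw 14.09 | Ft 0.0 Fs -0.7 Fz -1.1 | tau [0.14 0.04 0.04] time 10.75
```

Request:
drive_tool:
  increments:
    - [0,-0.0008,0,0,0,0,-1]
    - [-0.004,0,0,0,0,0,-1]
    - [-0.01,0,0,0,0,0,-1]
    - [-0.03,0,0,0,0,0,-1]
    - [-0.03,0,0,0,0,0,-1]
    - [0,-0.035,0,0,0,0,-1]
    - [0,-0.035,0,0,0,0,-1]
    - [0,0,0,0,0,0,-1]

```text
time_s: 11.75
eef_pos: [0.5567, 0.1267, 0.1364]
eef_rot: [0.088, 0.702, 0.088, -0.701]
wrist_force: [0.2, -1.2, -0.3]
opening: 0.28
```

Run:
```python
from h import *
st();c=snap('wrist','w4');snap('top','t4')
```

```text
t=-12.37 s=570.79 ttcp z=136.40 mm yaw 14.25 | Ft -1.2 Fs -0.1 Fz -0.3 | tau [-0.05  0.02  0.01] time 11.75
```

View pics/w4.png

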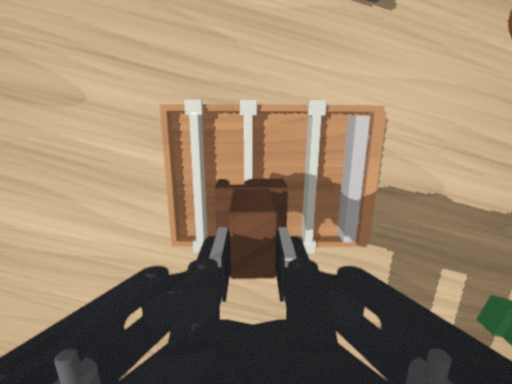

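View pics/t4.png

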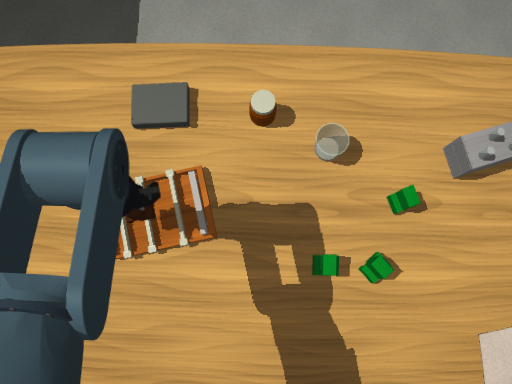

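Run:
```python
from h import *
c=load('w4');hsv=cv2.cvtColor(c['img'],cv2.COLOR_RGB2HSV);S,V=hsv[...,1],hsv[...,2]
m=(S<75)&(V>110)
a=np.radians(14.06);ex=np.array([np.cos(a),np.sin(a)]);ey=np.array([-np.sin(a),np.cos(a)])
for nm,(x0,x1,y0,y1) in dict(d3=(180,210,95,235),d2=(238,262,95,178),d1=(300,328,95,235)).items():
    b=np.zeros_like(m);b[y0:y1,x0:x1]=1;vv,uu=np.nonzero(m&b)
    P=onplane(c,uu,vv,.03)[:,:2];s=P@ex;t=P@ey
    mid=(s<s.max()-.02)&(s>s.min()+.015)
    p=np.polyfit(s[mid],t[mid],1)
    print(nm,'slope',np.degrees(np.arctan(p[0])).round(2),'t at .57',np.polyval(p,.57).round(4),'shoe',t[s>s.max()-.008].mean().round(4))
```

```text
d3 slope -0.12 t at .57 0.0415 shoe 0.0431
d2 slope 0.9 t at .57 -0.0088 shoe -0.0086
d1 slope -0.3 t at .57 -0.0707 shoe -0.0723
```

Request:
drive_tool:
  increments:
    - [0,0.0066,0,0,0,0,-1]
    - [0.03,0,0,0,0,0,-1]
    - [0.02,0,0,0,0,0,-1]
    - [0.006,0,0,0,0,0,-1]
    - [0,0,0,0,0,0,-1]

```text
time_s: 12.48
eef_pos: [0.559, 0.1176, 0.0795]
eef_rot: [-0.086, -0.702, -0.086, 0.702]
wrist_force: [-0.6, -0.0, -0.3]
opening: 0.285
```

Run:
```python
from h import *
st();c=snap('scene','s7')
im=cv2.resize(c['img'][145:245,310:430],None,fx=6,fy=6,interpolation=cv2.INTER_CUBIC);cv2.imwrite('pics/s7c.png',im[...,::-1])
```

```text
t=-21.74 s=570.79 ttcp z=79.51 mm yaw 14.03 | Ft 0.1 Fs -0.6 Fz -0.3 | tau [-0.04  0.03  0.  ] time 12.47
```

View pics/s7c.png

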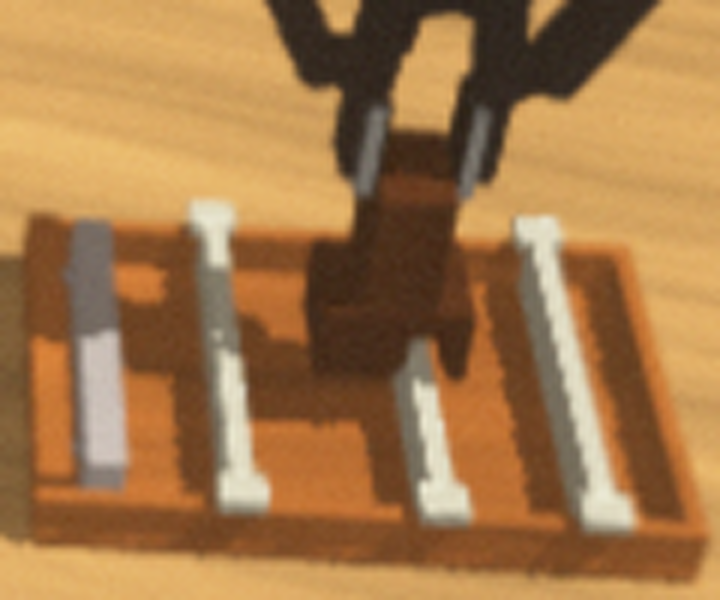

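Run:
```python
from h import *
a=np.radians(14.06);ex=np.array([np.cos(a),np.sin(a)]);ey=np.array([-np.sin(a),np.cos(a)])
for tag in('s4','s7','scene0'):
    c=load(tag);hsv=cv2.cvtColor(c['img'],cv2.COLOR_RGB2HSV);S,V=hsv[...,1],hsv[...,2]
    m=((S<70)&(V>165)).astype(np.uint8);m[:175]=0;m[250:]=0;m[:,:310]=0;m[:,430:]=0
    n,l,stt,cen=cv2.connectedComponentsWithStats(m)
    for i in range(1,n):
        if stt[i,4]<40: continue
        vv,uu=np.nonzero(l==i);P=onplane(c,uu,vv,.03)[:,:2];s=P@ex;t=P@ey
        # near-side part, exclude shoe
        k=(s<s.max()-.016)&(s>.59)&(s<.63)
        print(tag,cen[i].round(0),'s',s.min().round(3),s.max().round(3),'t',t[k].mean().round(4),'rng',np.percentile(t[k],[3,97]).round(4))
```

```text
<stdin>:12: RuntimeWarning: Mean of empty slice.
  ret = ret.dtype.type(ret / rcount)
Traceback (most recent call last):
IndexError: index -1 is out of bounds for axis 0 with size 0
```

Run:
```python
from h import *
a=np.radians(14.06);ex=np.array([np.cos(a),np.sin(a)]);ey=np.array([-np.sin(a),np.cos(a)])
for tag in('s4','s7','scene0'):
    c=load(tag);hsv=cv2.cvtColor(c['img'],cv2.COLOR_RGB2HSV);S,V=hsv[...,1],hsv[...,2]
    m=((S<70)&(V>165)).astype(np.uint8);m[:175]=0;m[250:]=0;m[:,:310]=0;m[:,430:]=0
    n,l,stt,cen=cv2.connectedComponentsWithStats(m)
    for i in range(1,n):
        if stt[i,4]<40: continue
        vv,uu=np.nonzero(l==i);P=onplane(c,uu,vv,.03)[:,:2];s=P@ex;t=P@ey
        k=(s>.592)&(s<.627)
        if k.sum()>5: print(tag,cen[i].round(0),'s',s.min().round(3),s.max().round(3),'t',t[k].mean().round(4),'rng',np.percentile(t[k],[3,97]).round(4))
```

```text
s4 [380. 206.] s 0.499 0.656 t -0.0078 rng [-0.011  -0.0045]
s4 [405. 207.] s 0.499 0.657 t 0.0431 rng [0.0396 0.0465]
s4 [327. 213.] s 0.585 0.642 t -0.1154 rng [-0.1213 -0.1094]
s4 [356. 220.] s 0.592 0.657 t -0.0584 rng [-0.0616 -0.0554]
s7 [405. 207.] s 0.499 0.657 t 0.0431 rng [0.0396 0.0465]
s7 [327. 211.] s 0.575 0.642 t -0.1155 rng [-0.1213 -0.1095]
s7 [349. 218.] s 0.581 0.657 t -0.0724 rng [-0.0763 -0.0684]
s7 [382. 221.] s 0.591 0.658 t -0.0078 rng [-0.011  -0.0045]
scene0 [355. 205.] s 0.5 0.657 t -0.0583 rng [-0.0613 -0.0554]
scene0 [326. 202.] s 0.512 0.641 t -0.1151 rng [-0.1208 -0.1095]
scene0 [380. 206.] s 0.499 0.656 t -0.0078 rng [-0.011  -0.0045]
scene0 [405. 207.] s 0.499 0.657 t 0.0431 rng [0.0398 0.0464]
```

Scene and top rays, corrected by the contact found on divider 1, put divider 2 at t≈-9.3. That means shifting the spacer 2 mm to +y before lowering.

Request:
drive_tool:
  increments:
    - [0,-0.002,0,0,0,0,-1]
    - [0.004,0,0,0,0,0,-1]
    - [0.005,0,0,0,0,0,-1]
    - [0,0,0,0,0,0,-1]

```text
time_s: 13.02
eef_pos: [0.5577, 0.1203, 0.0698]
eef_rot: [-0.087, -0.701, -0.087, 0.702]
wrist_force: [-0.1, 0.7, -0.9]
opening: 0.281
```

```bash
python3 -c "from h import *;st()"
```

```text
t=-18.80 s=570.21 ttcp z=69.85 mm yaw 14.09 | Ft 0.7 Fs 0.1 Fz -0.9 | tau [-0.01  0.04  0.01] time 13.03
```

Request:
drive_tool:
  increments:
    - [0.004,0,0,0,0,0,-1]
    - [0.004,0,0,0,0,0,-1]
    - [0,0,0,0,0,0,-1]

```text
time_s: 13.4
eef_pos: [0.5579, 0.1202, 0.062]
eef_rot: [-0.087, -0.701, -0.087, 0.702]
wrist_force: [0.0, -0.1, -0.8]
opening: 0.28
```

```bash
python3 -c "from h import *;st()"
```

```text
t=-18.90 s=570.36 ttcp z=61.95 mm yaw 14.08 | Ft -0.1 Fs 0.0 Fz -0.8 | tau [ 0.04 -0.01  0.02] time 13.40
```

Request:
drive_tool:
  increments:
    - [0,0.001,0,0,0,0,-1]
    - [0,0.001,0,0,0,0,-1]
    - [0,0.0015,0,0,0,0,-1]
    - [0,0.002,0,0,0,0,-1]
    - [0,0.002,0,0,0,0,-1]
    - [0,0.002,0,0,0,0,-1]
    - [0,0.002,0,0,0,0,-1]
    - [0,0.002,0,0,0,0,-1]
    - [0,0.0015,0,0,0,0,-1]
    - [0,0,0,0,0,0,-1]

```text
time_s: 14.65
eef_pos: [0.5616, 0.1069, 0.0625]
eef_rot: [-0.086, -0.702, -0.087, 0.702]
wrist_force: [-0.4, 5.0, -0.4]
opening: 0.283
```

```bash
python3 -c "from h import *;st()"
```

```text
t=-32.74 s=570.75 ttcp z=62.47 mm yaw 14.08 | Ft 5.0 Fs 0.8 Fz -0.4 | tau [1.15 0.17 0.02] time 14.65
```

Request:
drive_tool:
  increments:
    - [0,0.0015,0,0,0,0,-1]
    - [0,0.0015,0,0,0,0,-1]
    - [0,0.0015,0,0,0,0,-1]
    - [0,0.0015,0,0,0,0,-1]
    - [0,0.0012,0,0,0,0,-1]
    - [0,0.0008,0,0,0,0,-1]
    - [0,0,0,0,0,0,-1]

```text
time_s: 15.52
eef_pos: [0.5635, 0.0992, 0.0625]
eef_rot: [-0.086, -0.702, -0.087, 0.702]
wrist_force: [-0.8, 6.1, -0.6]
opening: 0.281
```

```bash
python3 -c "from h import *;st()"
```

```text
t=-40.64 s=570.75 ttcp z=62.48 mm yaw 14.08 | Ft 6.1 Fs 0.7 Fz -0.6 | tau [1.32 0.2  0.  ] time 15.53
```

Request:
drive_tool:
  increments:
    - [0,0.0007,0,0,0,0,-1]
    - [0,0.0007,0,0,0,0,-1]
    - [0,0.0006,0,0,0,0,-1]
    - [0,0.0005,0,0,0,0,-1]
    - [0,0,0,0,0,0,-1]

```text
time_s: 16.15
eef_pos: [0.5641, 0.0969, 0.0625]
eef_rot: [-0.086, -0.702, -0.087, 0.702]
wrist_force: [-0.4, 6.8, -0.9]
opening: 0.28
```

```bash
python3 -c "from h import *;st()"
```

```text
t=-43.07 s=570.75 ttcp z=62.49 mm yaw 14.08 | Ft 6.7 Fs 1.3 Fz -0.9 | tau [1.31 0.21 0.05] time 16.15
```

Request:
drive_tool:
  increments:
    - [0,0.0004,0,0,0,0,-1]
    - [0,0.0004,0,0,0,0,-1]
    - [0,0,0,0,0,0,-1]

```text
time_s: 16.52
eef_pos: [0.5643, 0.0961, 0.0625]
eef_rot: [-0.086, -0.702, -0.087, 0.702]
wrist_force: [-1.1, 6.6, -0.1]
opening: 0.284
```

```bash
python3 -c "from h import *;st()"
```

```text
t=-43.87 s=570.77 ttcp z=62.48 mm yaw 14.08 | Ft 6.7 Fs 0.6 Fz -0.1 | tau [1.34 0.15 0.02] time 16.52
```

Request:
drive_tool:
  increments:
    - [0,0.0003,0,0,0,0,-1]
    - [0,0.0003,0,0,0,0,-1]
    - [0,0,0,0,0,0,-1]

```text
time_s: 16.9
eef_pos: [0.5645, 0.0956, 0.0625]
eef_rot: [-0.086, -0.702, -0.088, 0.702]
wrist_force: [-0.0, 5.6, -0.4]
opening: 0.278
```

```bash
python3 -c "from h import *;st()"
```

```text
t=-44.44 s=570.77 ttcp z=62.48 mm yaw 14.08 | Ft 5.4 Fs 1.3 Fz -0.4 | tau [1.32 0.19 0.01] time 16.90
```

Request:
drive_tool:
  increments:
    - [0,0.0003,0,0,0,0,-1]
    - [0,0,0,0,0,0,-1]

```text
time_s: 17.15
eef_pos: [0.5645, 0.0953, 0.0625]
eef_rot: [-0.086, -0.702, -0.087, 0.702]
wrist_force: [-0.3, 5.9, -0.7]
opening: 0.282
```

```bash
python3 -c "from h import *;st()"
```

```text
t=-44.74 s=570.75 ttcp z=62.50 mm yaw 14.08 | Ft 5.8 Fs 1.1 Fz -0.7 | tau [1.34 0.16 0.02] time 17.15
```

Request:
drive_tool:
  increments:
    - [0,0.0002,0,0,0,0,-1]
    - [0,0,0,0,0,0,-1]

```text
time_s: 17.4
eef_pos: [0.5646, 0.0951, 0.0625]
eef_rot: [-0.086, -0.702, -0.087, 0.702]
wrist_force: [-0.6, 5.8, 0.0]
opening: 0.28
```

```bash
python3 -c "from h import *;st()"
```

```text
t=-44.94 s=570.74 ttcp z=62.48 mm yaw 14.08 | Ft 5.8 Fs 0.9 Fz 0.0 | tau [ 1.43  0.25 -0.04] time 17.40
```

Request:
drive_tool:
  increments:
    - [0,0.0002,0,0,0,0,-1]
    - [0,0,0,0,0,0,-1]

```text
time_s: 17.65
eef_pos: [0.5646, 0.095, 0.0625]
eef_rot: [-0.086, -0.702, -0.088, 0.702]
wrist_force: [-1.7, 6.2, -0.3]
opening: 0.28
```

```bash
python3 -c "from h import *;st()"
```

```text
t=-45.02 s=570.74 ttcp z=62.48 mm yaw 14.08 | Ft 6.4 Fs -0.2 Fz -0.3 | tau [1.44 0.19 0.02] time 17.65
```

Request:
drive_tool:
  increments:
    - [0,0.0003,0,0,0,0,-1]
    - [0,0,0,0,0,0,-1]

```text
time_s: 17.9
eef_pos: [0.5646, 0.0949, 0.0625]
eef_rot: [-0.086, -0.702, -0.088, 0.702]
wrist_force: [-1.4, 6.7, -0.7]
opening: 0.286
```

```bash
python3 -c "from h import *;st()"
```

```text
t=-45.09 s=570.76 ttcp z=62.48 mm yaw 14.08 | Ft 6.8 Fs 0.2 Fz -0.7 | tau [ 1.6   0.23 -0.02] time 17.90
```

The nose is butted at t=-45.0, as predicted (-45.05), with about 1.5 N on divider 1. I'll back off and lift.

Request:
drive_tool:
  increments:
    - [0,-0.0015,0,0,0,0,-1]
    - [0,-0.001,0,0,0,0,-1]
    - [0,0,0,0,0,0,-1]

```text
time_s: 18.27
eef_pos: [0.5645, 0.0955, 0.0626]
eef_rot: [0.087, 0.702, 0.087, -0.702]
wrist_force: [0.1, 0.7, -0.4]
opening: 0.28
```

```bash
python3 -c "from h import *;st()"
```

```text
t=-44.55 s=570.82 ttcp z=62.56 mm yaw 14.09 | Ft 0.6 Fs 0.2 Fz -0.4 | tau [ 0.38  0.03 -0.01] time 18.27
```

Request:
drive_tool:
  increments:
    - [0,-0.001,0,0,0,0,-1]
    - [-0.004,0,0,0,0,0,-1]
    - [-0.01,0,0,0,0,0,-1]
    - [-0.025,0,0,0,0,0,-1]
    - [-0.02,0,0,0,0,0,-1]
    - [0,-0.03,0,0,0,0,-1]
    - [0,-0.03,0,0,0,0,-1]
    - [0,-0.014,0,0,0,0,-1]
    - [0.02,0,0,0,0,0,-1]
    - [0,0,0,0,0,0,-1]

```text
time_s: 19.52
eef_pos: [0.545, 0.168, 0.1004]
eef_rot: [-0.087, -0.701, -0.087, 0.703]
wrist_force: [-0.3, -0.0, -0.9]
opening: 0.285
```

Request:
drive_tool:
  increments:
    - [0,0,0,0,0,0,-1]
    - [0.02,0,0,0,0,0,-1]
    - [0,0,0,0,0,0,-1]

```text
time_s: 19.9
eef_pos: [0.5455, 0.1679, 0.0809]
eef_rot: [-0.087, -0.701, -0.087, 0.703]
wrist_force: [0.6, -0.0, -1.5]
opening: 0.284
```

Run:
```python
from h import *
st();c=snap('scene','s8')
im=cv2.resize(c['img'][145:245,310:440],None,fx=6,fy=6,interpolation=cv2.INTER_CUBIC);cv2.imwrite('pics/s8c.png',im[...,::-1])
a=np.radians(14.06);ex=np.array([np.cos(a),np.sin(a)]);ey=np.array([-np.sin(a),np.cos(a)])
hsv=cv2.cvtColor(c['img'],cv2.COLOR_RGB2HSV);S,V=hsv[...,1],hsv[...,2]
m=((S<70)&(V>165)).astype(np.uint8);m[:175]=0;m[250:]=0;m[:,:310]=0;m[:,430:]=0
n,l,stt,cen=cv2.connectedComponentsWithStats(m)
for i in range(1,n):
    vv,uu=np.nonzero(l==i);P=onplane(c,uu,vv,.03)[:,:2];s=P@ex;t=P@ey;k=(s>.592)&(s<.627)
    if k.sum()>5: print(cen[i].round(0),'t',t[k].mean().round(4),np.percentile(t[k],[3,97]).round(4))
```

```text
t=30.34 s=569.93 ttcp z=80.91 mm yaw 14.06 | Ft -0.2 Fs 0.5 Fz -1.5 | tau [ 0.06  0.04 -0.04] time 19.90
[327. 211.] t -0.1155 [-0.1213 -0.1095]
[370. 217.] t -0.031 [-0.0343 -0.0278]
[349. 217.] t -0.0719 [-0.0753 -0.0685]
[409. 223.] t 0.0431 [0.0398 0.0465]
```

View pics/s8c.png

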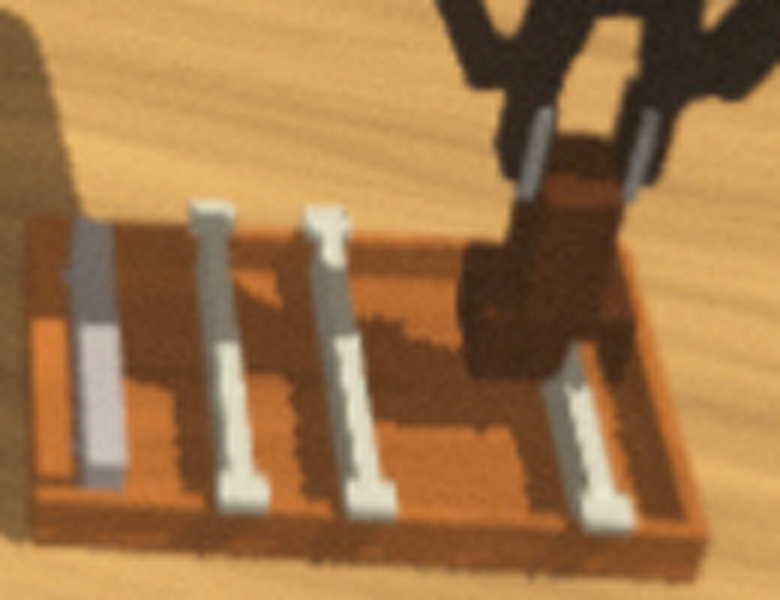

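Divider 3 enters the slot at about (570,345) in the crop, and the far wall is clear. Dividers 1 and 2 look unmoved.

Request:
drive_tool:
  increments:
    - [0.005,-0.0003,0,0,0,0,-1]
    - [0.005,0,0,0,0,0,-1]
    - [0,0,0,0,0,0,-1]
    - [0.005,0,0,0,0,0,-1]
    - [0.0035,0,0,0,0,0,-1]
    - [0,0,0,0,0,0,-1]

```text
time_s: 20.7
eef_pos: [0.5458, 0.1686, 0.0625]
eef_rot: [-0.087, -0.701, -0.087, 0.702]
wrist_force: [-0.4, -0.8, -1.1]
opening: 0.283
```

```bash
python3 -c "from h import *;st()"
```

```text
t=30.98 s=570.37 ttcp z=62.51 mm yaw 14.09 | Ft -0.7 Fs -0.6 Fz -1.1 | tau [-0.02 -0.    0.02] time 20.70
```

Request:
drive_tool:
  increments:
    - [0,0.001,0,0,0,0,-1]
    - [0,0.001,0,0,0,0,-1]
    - [0,0.0015,0,0,0,0,-1]
    - [0,0.002,0,0,0,0,-1]
    - [0,0.002,0,0,0,0,-1]
    - [0,0.002,0,0,0,0,-1]
    - [0,0.002,0,0,0,0,-1]
    - [0,0.002,0,0,0,0,-1]
    - [0,0.002,0,0,0,0,-1]
    - [0,0.002,0,0,0,0,-1]

```text
time_s: 21.95
eef_pos: [0.5499, 0.1529, 0.0628]
eef_rot: [-0.086, -0.702, -0.087, 0.702]
wrist_force: [-0.4, 6.7, -2.3]
opening: 0.279
```

Request:
drive_tool:
  increments:
    - [0,0.002,0,0,0,0,-1]
    - [0,0.002,0,0,0,0,-1]
    - [0,0.002,0,0,0,0,-1]
    - [0,0.0015,0,0,0,0,-1]
    - [0,0,0,0,0,0,-1]

```text
time_s: 22.58
eef_pos: [0.5517, 0.1455, 0.0628]
eef_rot: [-0.086, -0.702, -0.087, 0.702]
wrist_force: [-0.8, 5.9, -2.2]
opening: 0.276
```

```bash
python3 -c "from h import *;st()"
```

```text
t=7.08 s=570.53 ttcp z=62.80 mm yaw 14.07 | Ft 5.9 Fs 0.6 Fz -2.2 | tau [ 1.15  0.14 -0.01] time 22.57
```

Request:
drive_tool:
  increments:
    - [0,0.0015,0,0,0,0,-1]
    - [0,0.0015,0,0,0,0,-1]
    - [0,0.0015,0,0,0,0,-1]
    - [0,0.0015,0,0,0,0,-1]
    - [0,0.001,0,0,0,0,-1]
    - [0,0.0007,0,0,0,0,-1]
    - [0,0,0,0,0,0,-1]

```text
time_s: 23.45
eef_pos: [0.5536, 0.1381, 0.0628]
eef_rot: [-0.086, -0.702, -0.087, 0.702]
wrist_force: [-1.1, 6.3, -2.4]
opening: 0.282
```

```bash
python3 -c "from h import *;st()"
```

```text
t=-0.49 s=570.54 ttcp z=62.81 mm yaw 14.08 | Ft 6.4 Fs 0.5 Fz -2.4 | tau [1.25 0.2  0.01] time 23.45
```

Request:
drive_tool:
  increments:
    - [0,0.0007,0,0,0,0,-1]
    - [0,0.0006,0,0,0,0,-1]
    - [0,0.0006,0,0,0,0,-1]
    - [0,0.0005,0,0,0,0,-1]
    - [0,0,0,0,0,0,-1]

```text
time_s: 24.08
eef_pos: [0.5541, 0.1358, 0.0628]
eef_rot: [-0.086, -0.702, -0.087, 0.702]
wrist_force: [-0.8, 6.1, -2.6]
opening: 0.282
```

```bash
python3 -c "from h import *;st()"
```

```text
t=-2.85 s=570.54 ttcp z=62.81 mm yaw 14.08 | Ft 6.1 Fs 0.7 Fz -2.6 | tau [1.29 0.23 0.03] time 24.07
```

Request:
drive_tool:
  increments:
    - [0,0.0003,0,0,0,0,-1]
    - [0,0.0003,0,0,0,0,-1]
    - [0,0,0,0,0,0,-1]

```text
time_s: 24.45
eef_pos: [0.5543, 0.1353, 0.0628]
eef_rot: [-0.086, -0.702, -0.087, 0.702]
wrist_force: [-0.7, 6.1, -1.8]
opening: 0.285
```

```bash
python3 -c "from h import *;st()"
```

```text
t=-3.45 s=570.55 ttcp z=62.84 mm yaw 14.08 | Ft 6.1 Fs 0.8 Fz -1.8 | tau [1.22 0.17 0.03] time 24.45
```

Request:
drive_tool:
  increments:
    - [0,0.0003,0,0,0,0,-1]
    - [0,0,0,0,0,0,-1]

```text
time_s: 24.7
eef_pos: [0.5544, 0.135, 0.0628]
eef_rot: [-0.086, -0.702, -0.087, 0.702]
wrist_force: [-1.2, 6.1, -2.4]
opening: 0.279
```

```bash
python3 -c "from h import *;st()"
```

```text
t=-3.71 s=570.55 ttcp z=62.84 mm yaw 14.08 | Ft 6.2 Fs 0.3 Fz -2.4 | tau [ 1.27  0.26 -0.04] time 24.70
```

Request:
drive_tool:
  increments:
    - [0,0.0002,0,0,0,0,-1]
    - [0,0,0,0,0,0,-1]

```text
time_s: 24.95
eef_pos: [0.5544, 0.1348, 0.0628]
eef_rot: [-0.086, -0.702, -0.087, 0.702]
wrist_force: [-0.6, 5.7, -2.7]
opening: 0.283
```

```bash
python3 -c "from h import *;st()"
```

```text
t=-3.89 s=570.55 ttcp z=62.83 mm yaw 14.08 | Ft 5.7 Fs 0.8 Fz -2.7 | tau [1.3  0.24 0.02] time 24.95
```

Request:
drive_tool:
  increments:
    - [0,0.0002,0,0,0,0,-1]
    - [0,0,0,0,0,0,-1]

```text
time_s: 25.2
eef_pos: [0.5544, 0.1348, 0.0628]
eef_rot: [-0.086, -0.702, -0.088, 0.702]
wrist_force: [-1.1, 6.0, -3.0]
opening: 0.282
```

```bash
python3 -c "from h import *;st()"
```

```text
t=-3.96 s=570.56 ttcp z=62.83 mm yaw 14.08 | Ft 6.1 Fs 0.4 Fz -3.0 | tau [ 1.35  0.2  -0.02] time 25.20
```

Request:
drive_tool:
  increments:
    - [0,0.0003,0,0,0,0,-1]
    - [0,0,0,0,0,0,-1]

```text
time_s: 25.45
eef_pos: [0.5544, 0.1347, 0.0628]
eef_rot: [-0.086, -0.702, -0.088, 0.702]
wrist_force: [-2.3, 6.8, -2.5]
opening: 0.285
```

```bash
python3 -c "from h import *;st()"
```

```text
t=-4.02 s=570.53 ttcp z=62.82 mm yaw 14.08 | Ft 7.2 Fs -0.6 Fz -2.5 | tau [1.59 0.27 0.06] time 25.45
```

Request:
drive_tool:
  increments:
    - [0,-0.0015,0,0,0,0,-1]
    - [0,-0.001,0,0,0,0,-1]
    - [0,-0.001,0,0,0,0,-1]
    - [-0.004,0,0,0,0,0,-1]
    - [-0.01,0,0,0,0,0,-1]
    - [-0.03,0,0,0,0,0,-1]
    - [-0.05,0,0,0,0,0,-1]
    - [0,-0.04,0,0,0,0,-1]
    - [0,-0.04,0,0,0,0,-1]
    - [0,0,0,0,0,0,-1]

```text
time_s: 26.7
eef_pos: [0.5342, 0.2162, 0.158]
eef_rot: [0.088, 0.702, 0.088, -0.701]
wrist_force: [1.6, -0.2, -0.3]
opening: 0.285
```

Run:
```python
from h import *
st();c=snap('scene','s9');w=snap('wrist','w9')
im=cv2.resize(c['img'][145:245,310:440],None,fx=6,fy=6,interpolation=cv2.INTER_CUBIC);cv2.imwrite('pics/s9c.png',im[...,::-1])
a=np.radians(14.06);ex=np.array([np.cos(a),np.sin(a)]);ey=np.array([-np.sin(a),np.cos(a)])
hsv=cv2.cvtColor(c['img'],cv2.COLOR_RGB2HSV);S,V=hsv[...,1],hsv[...,2]
m=((S<70)&(V>165)).astype(np.uint8);m[:175]=0;m[250:]=0;m[:,:310]=0;m[:,430:]=0
n,l,stt,cen=cv2.connectedComponentsWithStats(m)
for i in range(1,n):
    vv,uu=np.nonzero(l==i);P=onplane(c,uu,vv,.03)[:,:2];s=P@ex;t=P@ey;k=(s>.592)&(s<.627)
    if k.sum()>5: print(cen[i].round(0),'t',t[k].mean().round(4),np.percentile(t[k],[3,97]).round(4))
```

```text
t=79.97 s=570.69 ttcp z=158.03 mm yaw 14.27 | Ft -0.6 Fs 1.5 Fz -0.3 | tau [-0.03  0.06 -0.05] time 26.70
[327. 209.] t -0.1151 [-0.1208 -0.1095]
[370. 215.] t -0.0311 [-0.0342 -0.0279]
[349. 215.] t -0.0719 [-0.075  -0.0687]
[391. 220.] t 0.0097 [0.0064 0.0129]
```

View pics/s9c.png

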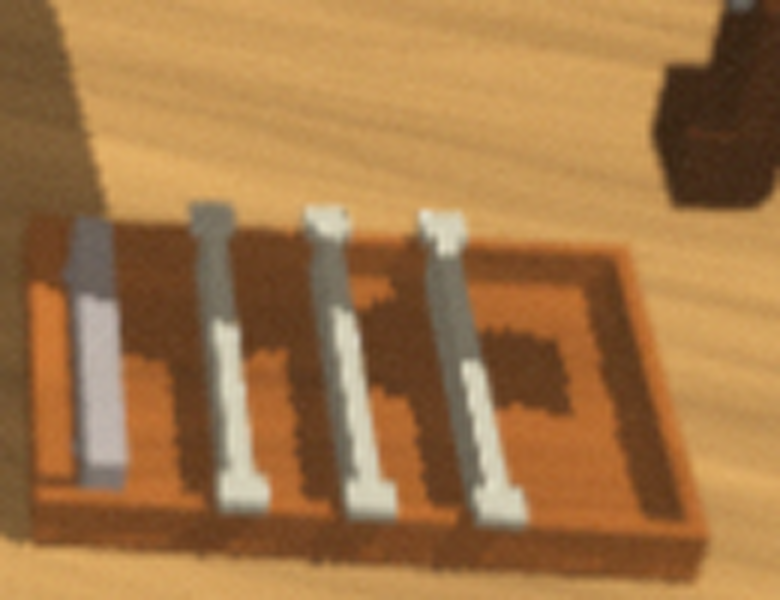

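The dividers are evenly spaced: 40.8 mm between centres, 37.6 mm from the bar face to divider 1's centre. I'll set the spacer down on the bare bench left of the tray, with the top camera showing that area is clear.

Request:
drive_tool:
  increments:
    - [0,-0.035,0,0,0,0,-1]
    - [0,-0.035,0,0,0,0,-1]
    - [0.04,0,0,0,0,0,-1]
    - [0.04,0,0,0,0,0,-1]
    - [0.02,0,0,0,0,0,-1]
    - [0.004,0,0,0,0,0,-1]
    - [0.003,0,0,0,0,0,-1]
    - [0,0,0,0,0,0,-1]

```text
time_s: 27.8
eef_pos: [0.5188, 0.2821, 0.0513]
eef_rot: [0.086, 0.703, 0.087, -0.701]
wrist_force: [0.7, 0.2, -0.6]
opening: 0.283
```

```bash
python3 -c "from h import *;st();c=snap('scene','s10')"
```

```text
t=147.61 s=571.76 ttcp z=51.29 mm yaw 14.07 | Ft 0.0 Fs 0.7 Fz -0.6 | tau [0.03 0.02 0.04] time 27.80
```

View pics/s10.png

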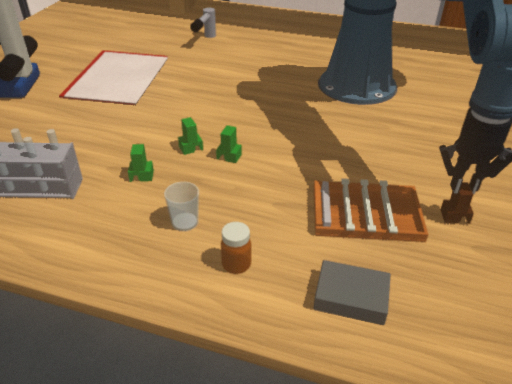

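The spacer hangs upright at scene (458,205), clear of the tray. I'll lower it to contact.

Request:
drive_tool:
  increments:
    - [0.002,0,0,0,0,0,-1]
    - [0.001,0,0,0,0,0,-1]
    - [0.001,0,0,0,0,0,-1]
    - [0,0,0,0,0,0,-1]

```text
time_s: 28.35
eef_pos: [0.5182, 0.2823, 0.0473]
eef_rot: [0.087, 0.702, 0.087, -0.701]
wrist_force: [-1.8, 0.4, 8.8]
opening: 0.284
```

```bash
python3 -c "from h import *;st()"
```

```text
t=148.00 s=571.23 ttcp z=47.32 mm yaw 14.10 | Ft 0.8 Fs -1.6 Fz 8.8 | tau [-0.16  0.49 -0.08] time 28.35
```

Request:
drive_tool:
  increments:
    - [0.0005,0,0,0,0,0,-1]
    - [0.0005,0,0,0,0,0,-1]
    - [0,0,0,0,0,0,-1]

```text
time_s: 28.72
eef_pos: [0.5184, 0.2825, 0.0473]
eef_rot: [0.087, 0.702, 0.087, -0.701]
wrist_force: [-4.8, -0.7, 13.3]
opening: 0.283
```

```bash
python3 -c "from h import *;st()"
```

```text
t=148.14 s=571.53 ttcp z=47.25 mm yaw 14.10 | Ft 0.5 Fs -4.8 Fz 13.3 | tau [-0.28  0.88 -0.11] time 28.73
```

Request:
drive_tool:
  increments:
    - [-0.001,0,0,0,0,0,-1]
    - [-0.0009,0,0,0,0,0,-1]
    - [0,0,0,0,0,0,-1]
    - [0,0,0,0,0,0,-0.3]
    - [0,0,0,0,0,0,-0.1]
    - [0,0,0,0,0,0,0.2]
    - [0,0,0,0,0,0,0.5]
    - [0,0,0,0,0,0,0.5]
    - [-0.03,0,0,0,0,0,0.5]
    - [-0.06,0,0,0,0,0,0.5]

```text
time_s: 29.98
eef_pos: [0.5154, 0.2811, 0.1349]
eef_rot: [-0.087, -0.699, -0.086, 0.704]
wrist_force: [1.3, 1.2, -0.0]
opening: 0.751
```

Request:
drive_tool:
  increments:
    - [-0.06,0,0,0,0,0,0.5]
    - [0,-0.05,0,0,0,0,0.5]
    - [0,-0.05,0,0,0,0,0.5]
    - [0,0,0,0,0,0,0.5]

```text
time_s: 30.48
eef_pos: [0.492, 0.3817, 0.197]
eef_rot: [0.088, 0.702, 0.088, -0.702]
wrist_force: [0.1, -0.2, -0.1]
opening: 0.75
```

Run:
```python
from h import *
st();c=snap('scene','s11');snap('top','t11')
cv2.imwrite('pics/s11c.png',cv2.resize(c['img'][140:250,310:510],None,fx=4,fy=4,interpolation=cv2.INTER_CUBIC)[...,::-1])
a=np.radians(14.06);ex=np.array([np.cos(a),np.sin(a)]);ey=np.array([-np.sin(a),np.cos(a)])
hsv=cv2.cvtColor(c['img'],cv2.COLOR_RGB2HSV);S,V=hsv[...,1],hsv[...,2]
m=((S<70)&(V>165)).astype(np.uint8);m[:175]=0;m[250:]=0;m[:,:310]=0;m[:,430:]=0
n,l,stt,cen=cv2.connectedComponentsWithStats(m)
for i in range(1,n):
    vv,uu=np.nonzero(l==i);P=onplane(c,uu,vv,.03)[:,:2];s=P@ex;t=P@ey;k=(s>.592)&(s<.627)
    if k.sum()>5: print(cen[i].round(0),'t',t[k].mean().round(4),np.percentile(t[k],[3,97]).round(4))
```

```text
t=250.79 s=569.99 ttcp z=196.99 mm yaw 14.32 | Ft -0.2 Fs 0.1 Fz -0.1 | tau [-0.02 -0.    0.  ] time 30.48
[326. 202.] t -0.115 [-0.1205 -0.1096]
[349. 213.] t -0.0719 [-0.075  -0.0685]
[369. 213.] t -0.0311 [-0.0342 -0.0279]
[390. 214.] t 0.0096 [0.0064 0.0127]
```

View pics/s11c.png

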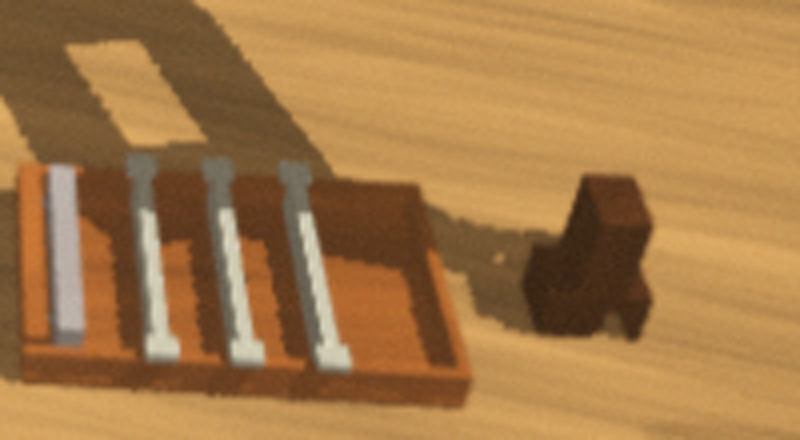

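View pics/t11.png

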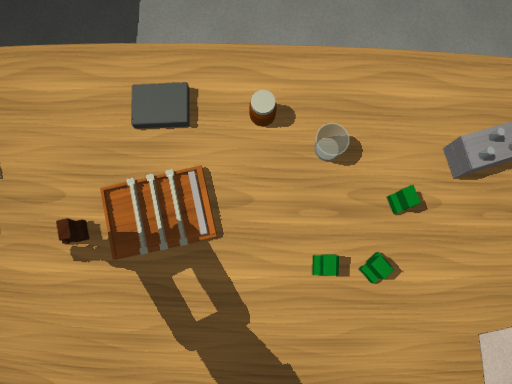

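The spacer stands upright on the bench at top (72,231), outside the tray. The dividers are equally spaced, and the jar, beaker and slide box haven't moved.

```bash
python3 -c "from bench import hand_in;print(hand_in())"
```

```text
the job is handed in; nothing more can be done
None
```

The three dividers are set to equal gaps from the stop bar, and I handed the job in at about 30.5 s of the 67 s allowed.

- **Setting:** I hooked each divider in order with the dark-wood spacer and pulled it until the nose butted. The butt was about 3 N against the bar and roughly 1–1.5 N against dividers 1 and 2. Contacts came 41.0 mm apart by feel, as the spacer's nose-to-lip length implies.
- **Gaps:** the last scene picture puts the divider centres 40.8 mm and 40.7 mm apart, which is gaps of about 33 mm. From the bar face to the first divider's centre it reads 37.7 mm against an ideal 37, which is within the camera's accuracy. Dividers 1 and 2 did not shift visibly while the later ones were set.
- **Spacer and surroundings:** the spacer stands upright on the bench to the left of the tray, not at its original spot. The jar, beaker, slide box and green lookalikes look unmoved, and the gripper is clear of everything.
- **Disagreement:** the cameras differed from the felt positions by up to about 2 mm, so I relied on the felt contacts.

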